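# Rock the stuck stopper out of the olive jar

### The job

The wooden stopper of the green olive jar is stuck tight in its seal. Take it by its knob and, without lifting the jar out of the crate, rock it well over towards one ear of the jar and then the other, to and fro a few times while easing it upwards, until it comes free. Finish while holding the stopper level, over the mouth and just clear of it by about a finger's breadth, with the jar still standing in its place and the other pots and goods on the counter left alone.

Things in the scene. Friction and masses are not known exactly. Their poses are not given: they have to be found in the camera images.
- lid_knob (a point): Grip point of the green jar's light-wood stopper, on its axis half-way up the upright round knob, 32 mm across and 44 mm tall: 24 mm above the flange's top, 20 mm below the knob's top, 34 mm above the rim while seated, 56 mm above the plug's lower end. z: the stopper's axis, upwards. Fingers that close along the line of the ears lean it surely; across that line, the knob can turn between them
- lid: The whole stopper, one piece, 90 g: a plug 52 mm across and 22 mm long below, a round flange 82 mm across and 10 mm thick that rests on the jar's rim, and the knob on top. Its origin is the centre of the plug's lower end face, z up along its axis
- lid_foot (a point): Centre of the plug's lower end face (same axes as the stopper); 22 mm below the rim while seated. Leaning the stopper 6 to 10 degrees to one ear, the low edge of its flange on the rim, then to the other, and lifting 2 to 3 mm more on each lean, walks it up. It is free once this foot is above the seal's lip, 16 mm up from seated. Rocking takes 10 to 25 N at the knob
- green_jar: Green glazed stoneware jar full of olives, 1.5 kg, loose, 122 mm across, 118 mm tall, in any one of the three compartments (128 mm square) of a fixed wooden crate with boards 58 mm high and an 8 mm floor. Origin: centre of its underside; z up. Its two ears are on the shoulder on its +y and -y sides, 64 mm out, up to 109 mm high. Neck 76 mm across
- jar_mouth (a point): Centre of the green jar's mouth, on its axis at the height of the rim, 118 mm above the jar's underside; same axes as the jar. Bore 57 mm. A springy silicone lip in the bore, 6 mm below the rim, presses on the plug all round and grips it with about 22 N, more than the jar weighs: pulled straight up, the jar comes along
- blue_jar: Cobalt blue jar of the same shape with its stopper in, in another compartment; leave alone. Origin: centre of its underside
- clay_jar: Terracotta jar of the same shape with its stopper in, in another compartment; leave alone. Origin: centre of its underside
- tagine: Brown glazed tagine with cone lid, 170 mm across, 160 mm tall, beyond the crate; origin: centre of its underside
- dish_stack: Stack of four terracotta dishes, 160 mm across, about 75 mm tall, right of the crate; origin: centre of its underside
- mortar: Wooden mortar 108 mm across, 105 mm tall, its pestle standing out to 220 mm, left of the crate; origin: centre of its underside
- steel_bowl: Steel bowl 140 mm across, 55 mm tall, left of the crate; origin: centre of its underside
- scoop: Steel serving spoon with a dark wooden handle, 220 mm long, lying on the right; origin: on its underside
- carton: Plain cardboard carton 70 x 110 x 60 mm, beyond the crate; origin: centre of its underside
Mind the look-alikes: they are no part of the job. Of the things that look like the green_jar, the largest one is meant. What is shaped like the lid but orange or red is not meant.

How it is judged:
By the outcome, as a careful person would: the job done as asked, in the order asked, and still so for the second after the job is handed in, while the arm keeps its last pose, push and grip.
It also fails if it takes over 67 s, if anything falls off the work surface, if the arm or the gripper's body presses on something with over 40 N, if the wrist force passes 120 N, or if a joint passes its speed limit or range.

### The arm

A 6-joint arm with a two-finger parallel gripper is mounted at the origin on the work surface. World frame = base frame: x ahead of the robot, y to its left, z up, the work surface at z = 0. Lengths are in m, angles in rad, forces in N, time in s.
With the tool pointing down it reaches from about 0.25 to 0.85 m from the base axis. Payload 12.5 kg.
Tool frame: the origin (TCP) lies between the finger pads; the fingertips stand 8 mm ahead of it and the grasp point (between the pads) lies 11 mm behind it (arm.tcp_to_tips is the distance from the TCP to the fingertips, in m); z points along the fingers, y is the direction in which the jaws open and shut (so a half turn about z gives the same grasp; the last joint's range is limited). The gripper opens to 93 mm and grips with 3 to 60 N. Pads are 15 mm wide; open, the fingers measure 128 mm over their backs; the gripper's body (75 mm by 188 mm) begins 65 mm behind the grasp point.
Start: joints at [-1.256, 0.351, 1.652, -0, 1.139, -0.085], TCP at [0.214, -0.507, 0.227] pointing down, gripper open.
Joint ranges: [-2.75, 2.75], [-0.79, 2.1], [0.01, 2.65], [-1.57, 4.71], [0.07, 3.14], [-2.87, 2.87]. Speed limits (rad/s): [2.22, 2.22, 2.79, 3.14, 3.14, 3.14].

### API

Orientations are given as a unit quaternion [w, x, y, z].
In Python, from station import arm gives the robot as it stands.
- The arm moves only by the shell command python3 -m creep 'ROWS' [FORCE]. ROWS is JSON, a list of rows, each a list of 7 numbers: the shift along the tool's x, y, z normalised to -1 to 1, where 1 is 300 mm, then the turn, a rotation vector about the tool's x, y, z normalised to -1 to 1, where 1 is 60 degrees, then the opening, from -1 (shut) to 1 (fully open), so that 0 is half open. In form: [[dx, dy, dz, wx, wy, wz, gripper], ...]. A call has 1 to 10 rows; each row shifts and turns the commanded pose from where the row before left it, along the tool's axes as they then stand; what a row does not reach is not made up. A row lasts 1/12 s, in which the tool goes at most 41.7 mm and 7.16 degrees, less where a joint would pass 70% of its speed; a pose out of reach is approached as far as the arm can. A call with a number of a shift or a turn outside -1 to 1 is refused whole. A call with a gripper value outside its range is refused whole. The fingers move at their own pace and stop on an object; FORCE is the grip in N (left out, the last holds). Time passes only in rows, so rows that do not move let the fingers close. It gives the time, the measured TCP pose, the force and the opening at its end, in the units of the state.
- arm.sense(): the state, without advancing time (a new reading comes with each control period).
- arm.camera(name): name is "side" or "top" or "wrist"; returns a dict with "image" (480x640x3 uint8, red, green, blue), "mtx" (3x3 intrinsics, pixels), "T" (4x4, takes a point from camera to world coordinates). Camera axes: x right, y up, looking along -z (the intrinsics and any distortion apply to the point x, -y, -z); pixel columns grow to the right and rows downward; lengths in m; the calibration is good to about 2 mm. A picture is of the moment at which its call begins. There is no depth.
- arm.close_job(): hands the job in, once; it reports no verdict.
Trained networks look in a picture, given as the dict that the camera call returned (one of the last four; its "shot" number tells which), for a name from the list of things; names that differ only in an ending like _2 or _b are one class to them, and where a whole thing is asked for, a point or a joint stands for the part that bears it (a point fixed in the world has none). Each returns a list of dicts, best first, with "score" (0 to 1); they miss things now and then, are a little off and sometimes report something else, mostly with a low value. They report only what shows in the picture. A call takes as long as a camera call. They do not tell look-alikes from the thing itself.
- arm.regions_of(picture, query): "mask" (480x640 bool, what is visible of it).
- arm.place_of(picture, query): "point" ([x, y, z] in m, in world coordinates, good to about 4 mm: a listed point, or the origin of a listed thing).
The state is a dict: "time_s": time; "joint_positions": joint angles; "qd": joint speeds; "effort": joint torques, N m; "ee_pos": TCP position; "tcp_rot": TCP orientation; "wrist_force": force on the tool from outside, world axes, zero at the start; "ft_torque": the same for the moment, N m; "width": finger opening in m.
Only numpy, scipy, OpenCV 4.12 (cv2) and the standard library are available. Lean on these libraries where they do the work, as an engineer would, in place of code of your own. Each camera call takes 0.05 s, during which the arm holds its last target.

## Working session

There is one attempt and no reset: what is moved stays moved. The work goes in short steps, Python scripts to look and compute and a shell command to move; the robot and the scene stay as the last step left them, time stands still between calls to the robot, and variables do not carry over. Pictures are saved under pics/ and viewed, and the job is handed in when it is done.

```bash
mkdir -p pics; ls; python3 - <<'E'
from station import arm
import cv2
s=arm.sense(); print({k:s[k] for k in ('time_s','ee_pos','tcp_rot','wrist_force','width')})
for n in ('side','top'):
    p=arm.camera(n); cv2.imwrite(f'pics/{n}1.png',p['image'][:,:,::-1])
    for q in ('green_jar','lid_knob','jar_mouth','lid'):
        print(n,q,[(round(d['score'],2),[round(float(v),4) for v in d['point']]) for d in arm.place_of(p,q)])
E
```

```text
pics
{'time_s': 0.0, 'ee_pos': array([ 0.21401719, -0.50632446,  0.22611309]), 'tcp_rot': array([-5.45181077e-04,  9.80086156e-01,  1.98571970e-01, -4.77415372e-05]), 'wrist_force': array([-0.11430784,  0.090087  ,  0.52791099]), 'width': 0.09275219037823186}
side green_jar [(0.88, [0.5151, -0.1876, 0.0067]), (0.62, [0.4545, 0.425, -0.0023]), (0.6, [0.3508, -0.1129, -0.0])]
side lid_knob [(0.94, [0.5111, -0.1922, 0.1593]), (0.92, [0.7115, -0.304, 0.0572])]
side jar_mouth [(0.65, [0.5139, -0.1895, 0.1233]), (0.64, [0.3495, -0.1123, 0.0859]), (0.62, [0.5152, -0.1873, 0.0047])]
side lid [(0.65, [0.7117, -0.2991, 0.0008]), (0.61, [0.5124, -0.1876, 0.104])]
top green_jar [(0.96, [0.5126, -0.1899, 0.0051]), (0.61, [0.3487, -0.1113, 0.0019]), (0.56, [0.299, -0.2349, -0.0009])]
top lid_knob [(0.8, [0.3048, -0.3963, 0.0555]), (0.72, [0.5095, -0.1879, 0.1608]), (0.66, [0.5087, -0.1901, 0.1027]), (0.64, [0.7149, -0.3026, 0.0528])]
top jar_mouth [(0.84, [0.3059, -0.237, 0.0874]), (0.82, [0.3492, -0.1133, 0.0886]), (0.78, [0.5147, -0.1908, 0.1297])]
top lid [(0.83, [0.7132, -0.3002, -0.0027]), (0.74, [0.5128, -0.1901, 0.105]), (0.74, [0.3089, -0.3899, 0.0006])]
```

View pics/side1.png

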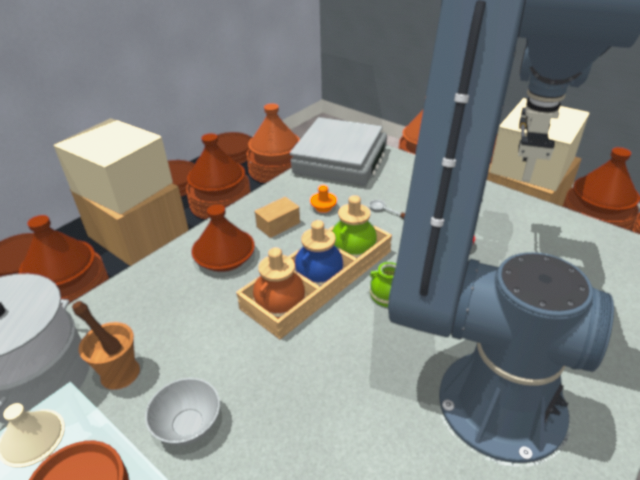

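View pics/top1.png

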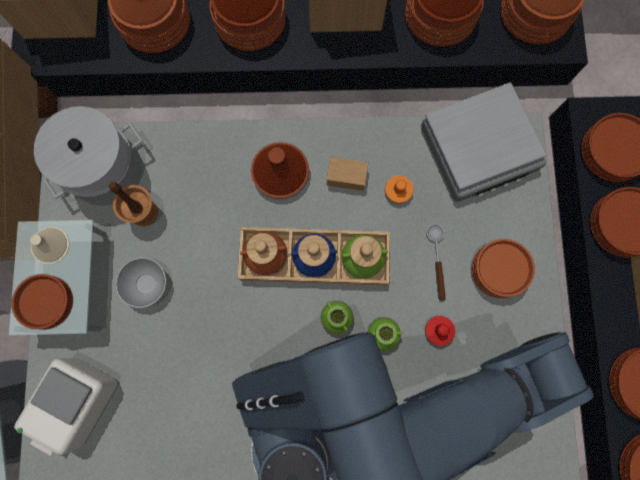

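Candidate green jars in the top view are (366,253) in the crate with a stopper, and (337,317) and (385,333), both smaller and open. The crate jar is meant: it's the largest, stoppered, and stands in a compartment. The orange (399,190) and red (440,331) lids are decoys. I'll confirm this in a crop and find the ears.

```bash
cat > h.py <<'E'
import numpy as np
from scipy.spatial.transform import Rotation as R
def proj(p,X):
    X=np.atleast_2d(X); c=(np.linalg.inv(p['T'])@np.c_[X,np.ones(len(X))].T)[:3]
    c=np.array([c[0],-c[1],-c[2]]); u=p['mtx']@c; return (u[:2]/u[2]).T
def rot(q): return R.from_quat(np.r_[q[1:],q[0]])
def st(arm):
    s=arm.sense(); r=rot(s['tcp_rot']).as_matrix()
    print('t',round(s['time_s'],2),'p',np.round(s['ee_pos'],4),'F',np.round(s['wrist_force'],1),'M',np.round(s['ft_torque'],2),'w',round(s['width'],4));print(np.round(r,3)); return s,r
E
python3 - <<'E'
from station import arm
import cv2,numpy as np
from h import *
st(arm)
p=arm.camera('top'); im=p['image'][:,:,::-1].copy()
c=cv2.resize(im[205:305,310:430],None,fx=6,fy=6,interpolation=cv2.INTER_CUBIC); cv2.imwrite('pics/ctop.png',c)
X=[(0.5126,-.19,0.117),(0.5126,-.19,.16),(.5126,-.19+.064,.117),(.5126,-.19-.064,.117),(.5126+.061,-.19,.09)]
print(proj(p,X), (proj(p,X)-[310,205])*6)
p=arm.camera('side'); im=p['image'][:,:,::-1].copy()
c2=cv2.resize(im[185:285,295:415],None,fx=6,fy=6,interpolation=cv2.INTER_CUBIC); cv2.imwrite('pics/cside.png',c2)
print((proj(p,X)-[295,185])*6)
E
```

```text
t 0.5 p [ 0.2141 -0.5066  0.2266] F [0.1 0.  0.6] M [ 0.04 -0.01  0.04] w 0.0926
[[ 0.921  0.389 -0.   ]
 [ 0.389 -0.921  0.   ]
 [-0.    -0.    -1.   ]]
[[364.37799543 252.99088407]
 [365.65195864 250.2234294 ]
 [340.34877508 253.56958622]
 [388.39865417 252.41238811]
 [362.74181888 232.60986294]] [[326.26797258 287.94530441]
 [333.91175183 271.34057641]
 [182.09265049 291.41751733]
 [470.39192505 284.47432864]
 [316.45091329 165.65917762]]
[[357.3544777  192.3892642 ]
 [359.35393963 110.3549932 ]
 [265.34874727 264.23312197]
 [444.26857857 124.52127086]
 [246.51460029 190.72050158]]
```

View pics/ctop.png

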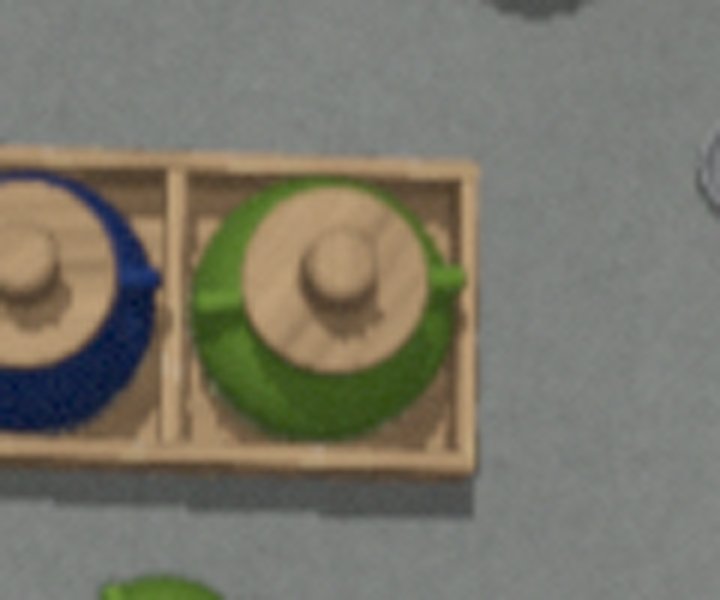

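View pics/cside.png

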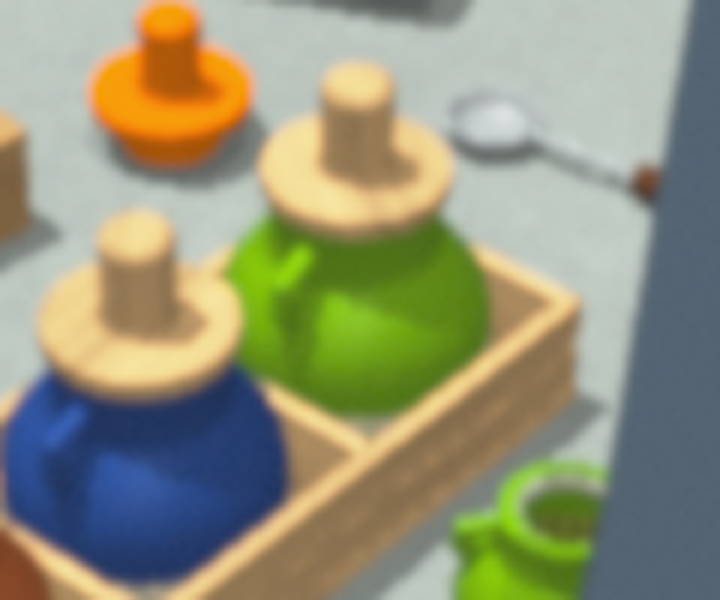

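The crop confirms it: the light-wood stopper is on the large green jar in the right compartment. Its ears are at crop (205,300) and (455,280), which puts the jar's yaw at about +3°. Moving above it.

```bash
python3 -m creep '[[0.05,-0.02,-0.1,0,0,0,1],[0.095,-0.042,-0.05,0,0,0.05,1],[0.095,-0.042,-0.05,0,0,0,1],[0.095,-0.042,-0.05,0,0,0,1],[0.095,-0.042,0,0,0,0,1],[0.095,-0.042,0,0,0,0,1],[0.095,-0.042,0,0,0,0,1],[0,0,0,0,0,0,1]]'; python3 - <<'E'
from station import arm
from h import *
st(arm)
E
```

```text
time_s: 1.27
ee_pos: [0.3621, -0.3618, 0.3019]
tcp_rot: [-0.0, 0.985, 0.174, 0.001]
wrist_force: [-0.5, 0.5, 0.4]
width: 0.0933
t 1.27 p [ 0.3621 -0.3618  0.3019] F [-0.5  0.5  0.4] M [-0.05 -0.    0.02] w 0.0933
[[ 0.939  0.344  0.001]
 [ 0.344 -0.939  0.   ]
 [ 0.001 -0.    -1.   ]]
```

```bash
python3 -m creep '[[0.11,-0.061,0,0,0,0,1],[0.11,-0.061,0,0,0,0,1],[0.11,-0.061,0,0,0,0,1],[0.11,-0.061,0,0,0,0,1],[0.11,-0.061,0,0,0,0,1],[0.11,-0.061,0,0,0,0,1],[0,0,0,0,0,0.095,1],[0,0,0,0,0,0.095,1],[0,0,0,0,0,0.095,1],[0,0,0,0,0,0,1]]'; python3 - <<'E'
from station import arm
from h import *
import cv2
st(arm)
for n in ('wrist','top','side'):
    p=arm.camera(n); cv2.imwrite(f'pics/{n}2.png',p['image'][:,:,::-1])
    for q in ('green_jar','lid_knob','jar_mouth','lid','blue_jar'):
        print(n,q,[(round(d['score'],2),[round(float(v),4) for v in d['point']]) for d in arm.place_of(p,q)])
E
```

```text
time_s: 2.1
ee_pos: [0.5082, -0.1942, 0.3015]
tcp_rot: [0.0, 1.0, 0.022, -0.0]
wrist_force: [-0.3, -0.4, -0.2]
width: 0.0934
t 2.1 p [ 0.5082 -0.1942  0.3015] F [-0.3 -0.4 -0.2] M [ 0.04 -0.03  0.05] w 0.0934
[[ 0.999  0.045 -0.   ]
 [ 0.045 -0.999 -0.   ]
 [-0.     0.    -1.   ]]
wrist green_jar [(0.85, [0.3455, -0.1109, 0.0002]), (0.61, [0.3032, -0.2362, 0.0037])]
wrist lid_knob [(0.69, [0.5122, -0.1883, 0.1606])]
wrist jar_mouth [(0.89, [0.3492, -0.1129, 0.0874])]
wrist lid [(0.92, [0.5155, -0.1844, 0.1091])]
wrist blue_jar [(0.64, [0.5184, -0.0509, 0.0046])]
top green_jar [(0.83, [0.2995, -0.2336, -0.0018])]
top lid_knob [(0.95, [0.713, -0.3016, 0.0554]), (0.93, [0.306, -0.3947, 0.0557]), (0.43, [0.5113, -0.1914, 0.165])]
top jar_mouth [(0.85, [0.3049, -0.2345, 0.0854]), (0.28, [0.7553, -0.1548, 0.0018])]
top lid [(0.94, [0.3066, -0.3891, 0.0011]), (0.76, [0.7136, -0.3019, -0.0028])]
top blue_jar [(0.62, [0.5191, -0.0507, 0.0067])]
side green_jar [(0.81, [0.3535, -0.1123, 0.0002]), (0.64, [0.5152, -0.1872, 0.0055])]
side lid_knob [(0.74, [0.5117, -0.1905, 0.1614]), (0.72, [0.7104, -0.3036, 0.0549]), (0.17, [0.5132, -0.1877, 0.1259])]
side jar_mouth [(0.91, [0.347, -0.1148, 0.0888]), (0.71, [0.5131, -0.1888, 0.1285]), (0.32, [0.5172, -0.191, 0.1043])]
side lid [(0.89, [0.514, -0.1873, 0.1041]), (0.64, [0.7126, -0.2995, -0.0]), (0.19, [0.5117, -0.1891, 0.1604])]
side blue_jar [(0.8, [0.5203, -0.0508, 0.009]), (0.57, [0.5127, -0.1917, 0.1044]), (0.34, [0.4558, 0.424, -0.001])]
```

View pics/wrist2.png

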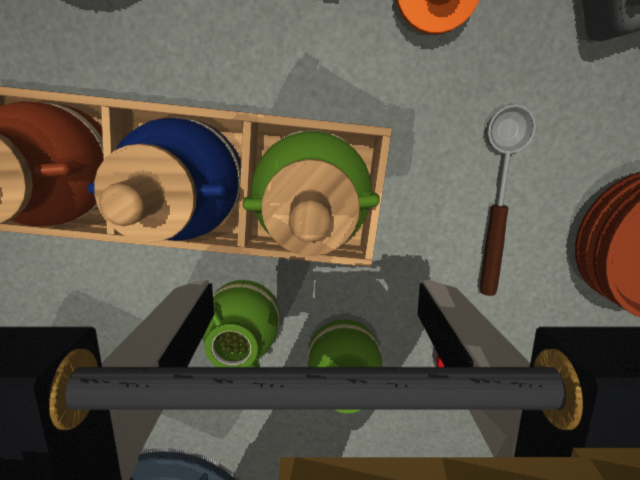

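The wrist view shows the green jar's ears at (252,204) and (369,201), and the knob top near (312,212). I'll deproject these for yaw and centre.

```bash
cat >> h.py <<'E'
def deproj(p,uv,z):
    d=np.linalg.inv(p['mtx'])@[uv[0],uv[1],1]; d=p['T'][:3,:3]@[d[0],-d[1],-d[2]]; o=p['T'][:3,3]
    return o+d*(z-o[2])/d[2]
E
python3 - <<'E'
from station import arm
from h import *
import cv2
p=arm.camera('wrist'); im=p['image'][:,:,::-1]
a=deproj(p,(252,204),.112);b=deproj(p,(369,201),.112);print(a,b,(a+b)/2,np.degrees(np.arctan2(*(a-b)[:2]*[-1,1])))
print('knob top',deproj(p,(311,212),.180))
c=cv2.resize(im[120:270,230:390],None,fx=5,fy=5,interpolation=cv2.INTER_CUBIC)
for X in [(.512,-.19,.180),(.512,-.19,.136)]:
    for t in np.linspace(0,6.28,40):
        r=.016 if X[2]>.15 else .041
        u=(proj(p,[X[0]+r*np.cos(t),X[1]+r*np.sin(t),X[2]])[0]-[230,120])*5
        cv2.circle(c,tuple(int(v) for v in u),2,(0,0,255),-1)
cv2.imwrite('pics/w3.png',c[:,:])
E
```

```text
[ 0.51164725 -0.1371938   0.112     ] [ 0.51951078 -0.24073716  0.112     ] [ 0.51557901 -0.18896548  0.112     ] 4.3429515927450995
knob top [ 0.52266211 -0.18981924  0.18      ]
```

View pics/w3.png

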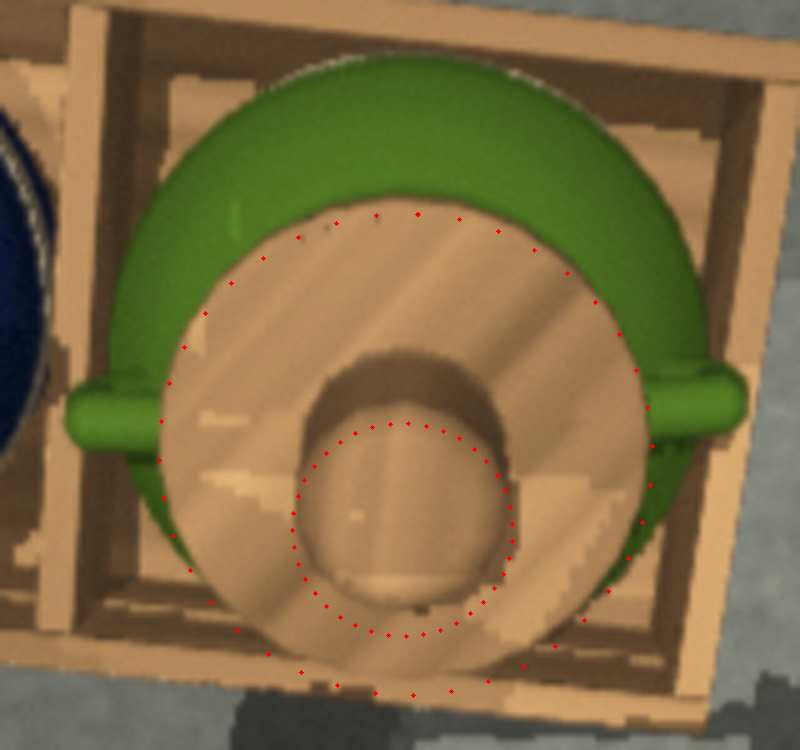

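```bash
python3 -m creep '[[0.0227,-0.014,0.03,0,0,0.028,1],[0,0,0.06,0,0,0,1],[0,0,0.08,0,0,0,1],[0,0,0.08,0,0,0,1],[0,0,0.08,0,0,0,1],[0,0,0.06,0,0,0,1],[0,0,0,0,0,0,1],[0,0,0,0,0,0,1]]' 40; python3 - <<'E'
from station import arm
from h import *
import cv2
st(arm)
p=arm.camera('wrist'); cv2.imwrite(f'pics/w4.png',p['image'][:,:,::-1])
E
```

```text
time_s: 3.72
ee_pos: [0.5147, -0.1895, 0.1845]
tcp_rot: [-0.0, 1.0, 0.01, -0.001]
wrist_force: [1.1, -0.5, 0.9]
width: 0.0932
t 3.72 p [ 0.5147 -0.1895  0.1845] F [ 1.1 -0.5  0.9] M [0.03 0.03 0.04] w 0.0932
[[ 1.     0.02  -0.001]
 [ 0.02  -1.     0.001]
 [-0.001 -0.001 -1.   ]]
```

View pics/w4.png

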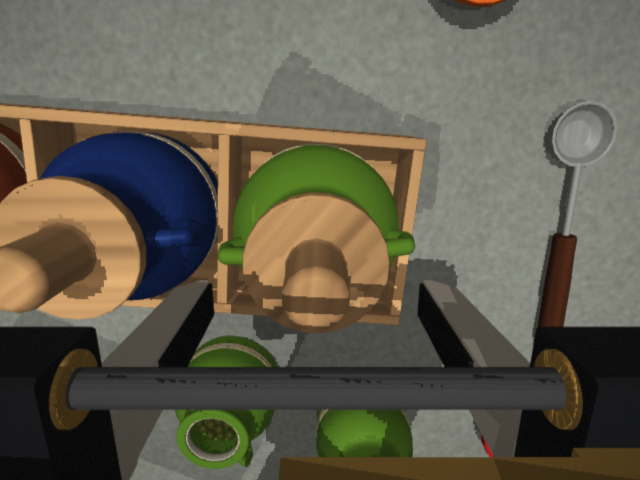

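Yaw was turned the wrong way, so I'll correct it by −3.2° and descend to grasp height.

```bash
python3 -m creep '[[0,0,0.02,0,0,-0.053,1],[0,0,0.03,0,0,0,1],[0,0,0.04,0,0,0,1],[0,0,0.027,0,0,0,1],[0,0,0,0,0,0,1],[0,0,0,0,0,0,1]]' 40; python3 - <<'E'
from station import arm
from h import *
import cv2
st(arm)
p=arm.camera('wrist'); cv2.imwrite(f'pics/w5.png',p['image'][:,:,::-1])
p=arm.camera('side'); im=p['image'][:,:,::-1];cv2.imwrite('pics/s5.png',cv2.resize(im[160:290,260:420],None,fx=4.5,fy=4.5,interpolation=cv2.INTER_CUBIC))
E
```

```text
time_s: 4.27
ee_pos: [0.5149, -0.1896, 0.1497]
tcp_rot: [-0.0, 0.999, 0.037, -0.0]
wrist_force: [-0.5, 0.1, 0.4]
width: 0.093
t 4.27 p [ 0.5149 -0.1896  0.1497] F [-0.5  0.1  0.4] M [-0.    0.03  0.01] w 0.093
[[ 0.997  0.074 -0.   ]
 [ 0.074 -0.997  0.   ]
 [-0.    -0.    -1.   ]]
```

View pics/w5.png

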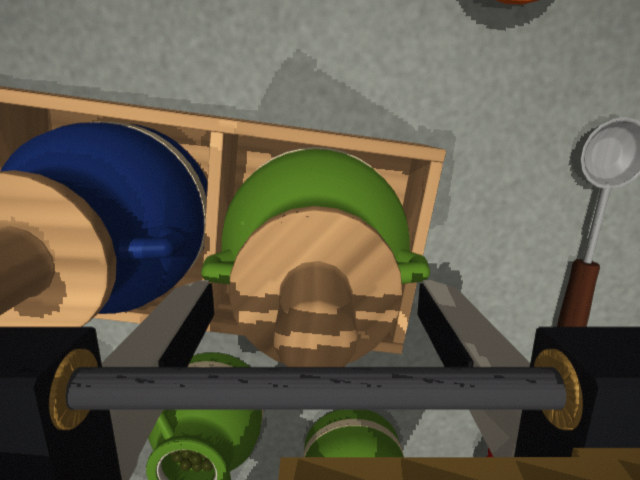

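View pics/s5.png

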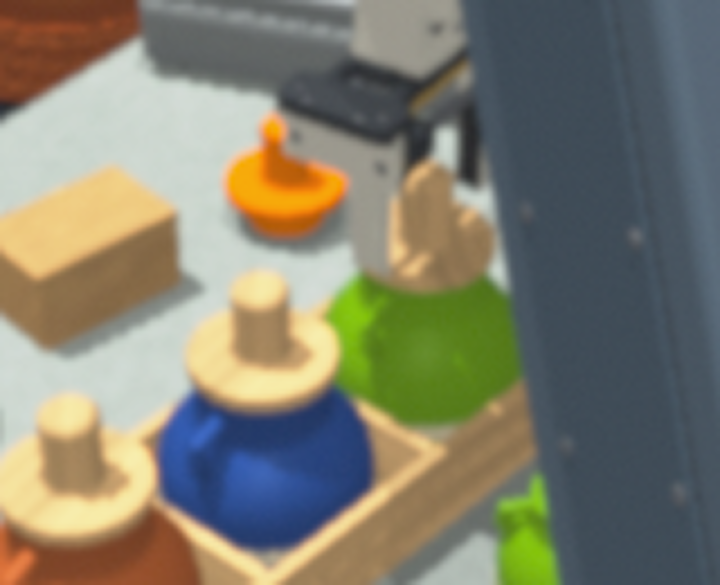

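The ears are level in the image (y≈265) and the knob is centred between the pads. Closing.

```bash
python3 -m creep '[[0,0,0,0,0,0,-0.4],[0,0,0,0,0,0,-0.5],[0,0,0,0,0,0,-0.8],[0,0,0,0,0,0,-0.8],[0,0,0,0,0,0,-0.8],[0,0,0,0,0,0,-0.8],[0,0,0,0,0,0,-0.8]]' 50; python3 - <<'E'
from station import arm
from h import *
import cv2
st(arm)
p=arm.camera('wrist'); cv2.imwrite(f'pics/w6.png',p['image'][:,:,::-1])
E
```

```text
time_s: 4.95
ee_pos: [0.5149, -0.1896, 0.1496]
tcp_rot: [-0.0, 0.999, 0.038, 0.0]
wrist_force: [-0.7, -0.4, -0.1]
width: 0.0508
t 4.95 p [ 0.5149 -0.1896  0.1496] F [-0.7 -0.4 -0.1] M [ 0.01 -0.01  0.04] w 0.0508
[[ 0.997  0.075  0.   ]
 [ 0.075 -0.997  0.   ]
 [ 0.    -0.    -1.   ]]
```

View pics/w6.png

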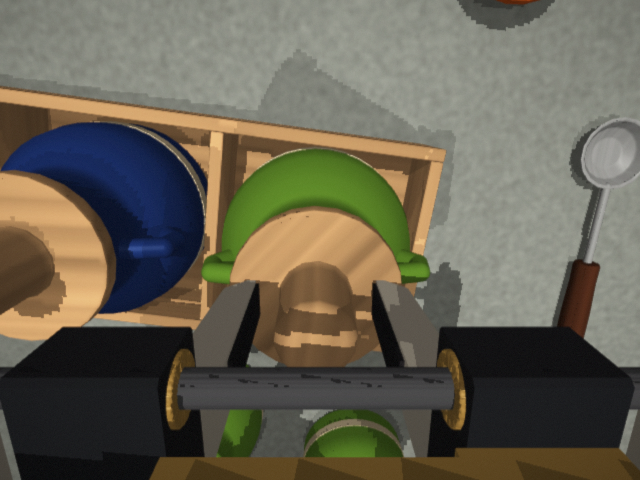

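Still closing.

```bash
python3 -m creep '[[0,0,0,0,0,0,-0.8],[0,0,0,0,0,0,-0.8],[0,0,0,0,0,0,-0.8],[0,0,0,0,0,0,-0.8],[0,0,0,0,0,0,-0.8],[0,0,0,0,0,0,-0.8]]' 50; python3 - <<'E'
from station import arm
from h import *
import cv2
st(arm)
p=arm.camera('wrist'); cv2.imwrite(f'pics/w7.png',p['image'][:,:,::-1])
E
```

```text
time_s: 5.5
ee_pos: [0.5148, -0.1895, 0.1495]
tcp_rot: [-0.0, 0.999, 0.038, -0.0]
wrist_force: [0.0, 0.8, -0.6]
width: 0.0316
t 5.5 p [ 0.5148 -0.1895  0.1495] F [ 0.   0.8 -0.6] M [0.13 0.02 0.01] w 0.0316
[[ 0.997  0.075 -0.   ]
 [ 0.075 -0.997  0.   ]
 [-0.    -0.    -1.   ]]
```

View pics/w7.png

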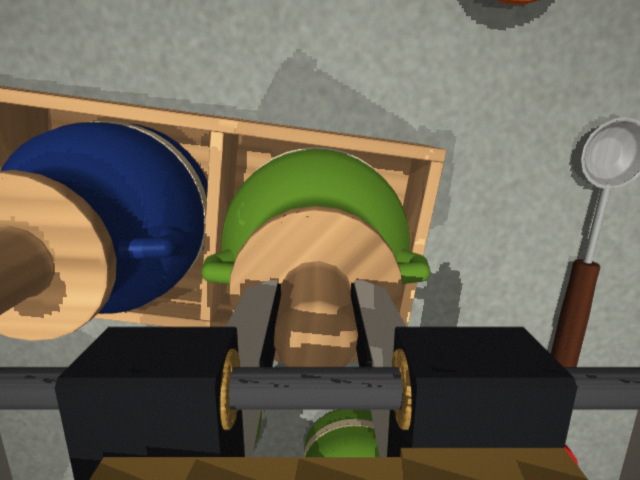

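Gripped at 31.6 mm. First lean: +8° about tool x, pivoting on the rim edge toward the −y ear.

```bash
python3 -m creep '[[0,0.00275,-0.00437,0.0333,0,0,-0.8],[0,0,0,0,0,0,-0.8],[0,0.00275,-0.00437,0.0333,0,0,-0.8],[0,0,0,0,0,0,-0.8],[0,0,0,0,0,0,-0.8]]' 50; python3 - <<'E'
from station import arm
from h import *
st(arm)
E
```

```text
time_s: 5.97
ee_pos: [0.515, -0.1914, 0.1523]
tcp_rot: [-0.034, 0.999, 0.037, -0.001]
wrist_force: [0.1, 2.4, 1.9]
width: 0.0312
t 5.97 p [ 0.515  -0.1914  0.1523] F [0.1 2.4 1.9] M [ 0.34  0.13 -0.06] w 0.0312
[[ 0.997  0.074 -0.005]
 [ 0.074 -0.995  0.069]
 [ 0.    -0.069 -0.998]]
```

```bash
python3 -m creep '[[0,0.00275,-0.00437,0.0333,0,0,-0.8],[0,0,0,0,0,0,-0.8],[0,0.00275,-0.00437,0.0333,0,0,-0.8],[0,0,0,0,0,0,-0.8],[0,0,0,0,0,0,-0.8]]' 50; python3 - <<'E'
from station import arm
from h import *
import cv2
st(arm)
p=arm.camera('wrist'); cv2.imwrite(f'pics/w8.png',p['image'][:,:,::-1])
p=arm.camera('side'); im=p['image'][:,:,::-1];cv2.imwrite('pics/s8.png',cv2.resize(im[160:290,260:420],None,fx=4.5,fy=4.5,interpolation=cv2.INTER_CUBIC))
E
```

```text
time_s: 6.38
ee_pos: [0.515, -0.1931, 0.1546]
tcp_rot: [-0.069, 0.997, 0.037, -0.003]
wrist_force: [-1.6, 1.3, 1.7]
width: 0.0314
t 6.38 p [ 0.515  -0.1931  0.1546] F [-1.6  1.3  1.7] M [ 0.35  0.19 -0.  ] w 0.0314
[[ 0.997  0.074 -0.011]
 [ 0.075 -0.988  0.137]
 [-0.    -0.138 -0.99 ]]
```

View pics/w8.png

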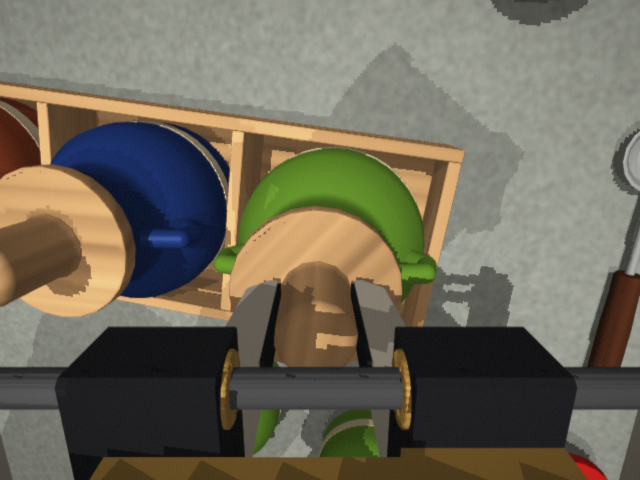

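View pics/s8.png

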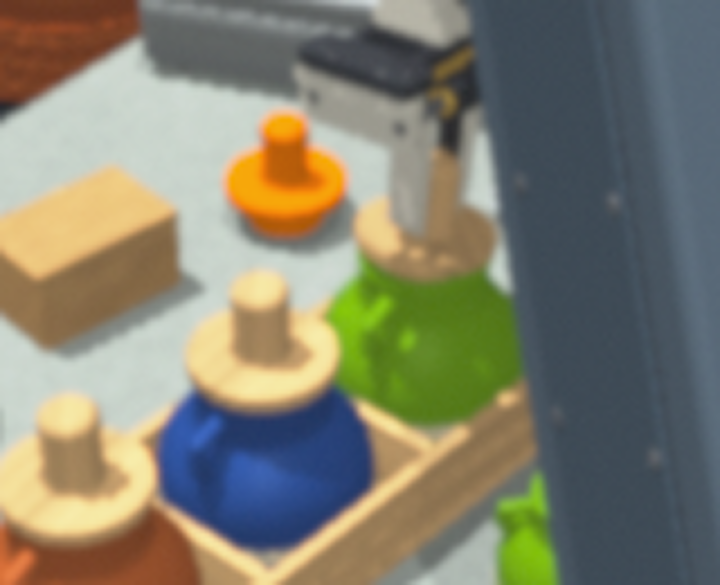

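The lid leans with the gripper and the jar still sits. Next, ease up 2.5 mm in the lean.

```bash
python3 -m creep '[[0,-0.0006,-0.004,0,0,0,-0.8],[0,-0.0006,-0.004,0,0,0,-0.8],[0,0,0,0,0,0,-0.8],[0,0,0,0,0,0,-0.8]]' 50; python3 - <<'E'
from station import arm
from h import *
st(arm)
E
```

```text
time_s: 6.82
ee_pos: [0.5147, -0.1931, 0.1568]
tcp_rot: [-0.07, 0.997, 0.038, -0.003]
wrist_force: [-2.3, 0.2, -5.3]
width: 0.0309
t 6.82 p [ 0.5147 -0.1931  0.1568] F [-2.3  0.2 -5.3] M [-0.36  0.35  0.12] w 0.0309
[[ 0.997  0.074 -0.011]
 [ 0.075 -0.987  0.139]
 [-0.001 -0.139 -0.99 ]]
```

Pull is only 5 N. Now rock to the other side, rolling about the flange centre to −8°, in two stages.

```bash
python3 -m creep '[[0,-0.00268,0,-0.0333,0,0,-0.8],[0,-0.00268,0,-0.0333,0,0,-0.8],[0,-0.00268,0,-0.0333,0,0,-0.8],[0,-0.00268,0,-0.0333,0,0,-0.8],[0,0,0,0,0,0,-0.8],[0,0,0,0,0,0,-0.8]]' 50; python3 - <<'E'
from station import arm
from h import *
st(arm)
E
```

```text
time_s: 7.32
ee_pos: [0.5149, -0.1895, 0.1575]
tcp_rot: [-0.001, 0.999, 0.038, 0.0]
wrist_force: [-0.5, 3.0, -1.7]
width: 0.0316
t 7.32 p [ 0.5149 -0.1895  0.1575] F [-0.5  3.  -1.7] M [ 0.5   0.14 -0.02] w 0.0316
[[ 0.997  0.076  0.   ]
 [ 0.076 -0.997  0.001]
 [ 0.    -0.001 -1.   ]]
```

```bash
python3 -m creep '[[0,-0.00268,0,-0.0333,0,0,-0.8],[0,-0.00268,0,-0.0333,0,0,-0.8],[0,-0.00268,0,-0.0333,0,0,-0.8],[0,-0.00268,0,-0.0333,0,0,-0.8],[0,0,0,0,0,0,-0.8],[0,0,0,0,0,0,-0.8]]' 50; python3 - <<'E'
from station import arm
from h import *
import cv2
st(arm)
p=arm.camera('wrist'); cv2.imwrite(f'pics/w9.png',p['image'][:,:,::-1])
p=arm.camera('side'); im=p['image'][:,:,::-1];cv2.imwrite('pics/s9.png',cv2.resize(im[160:290,260:420],None,fx=4.5,fy=4.5,interpolation=cv2.INTER_CUBIC))
E
```

```text
time_s: 7.82
ee_pos: [0.5146, -0.1861, 0.1571]
tcp_rot: [0.069, 0.997, 0.037, 0.002]
wrist_force: [-0.3, 6.8, -1.2]
width: 0.0313
t 7.82 p [ 0.5146 -0.1861  0.1571] F [-0.3  6.8 -1.2] M [ 1.48  0.15 -0.04] w 0.0313
[[ 0.997  0.074  0.01 ]
 [ 0.075 -0.988 -0.136]
 [-0.     0.137 -0.991]]
```

View pics/w9.png

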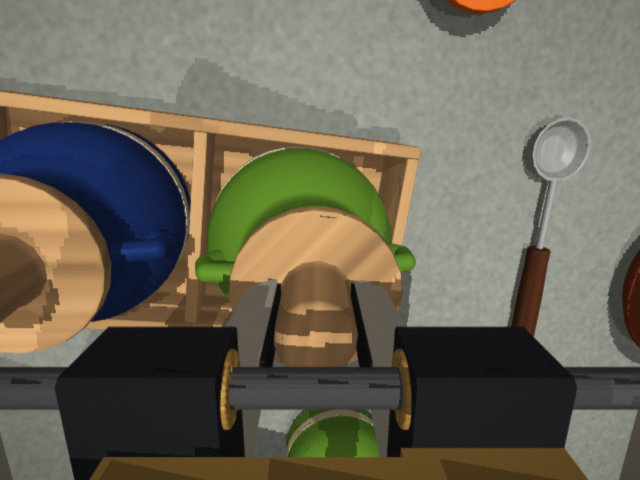

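View pics/s9.png

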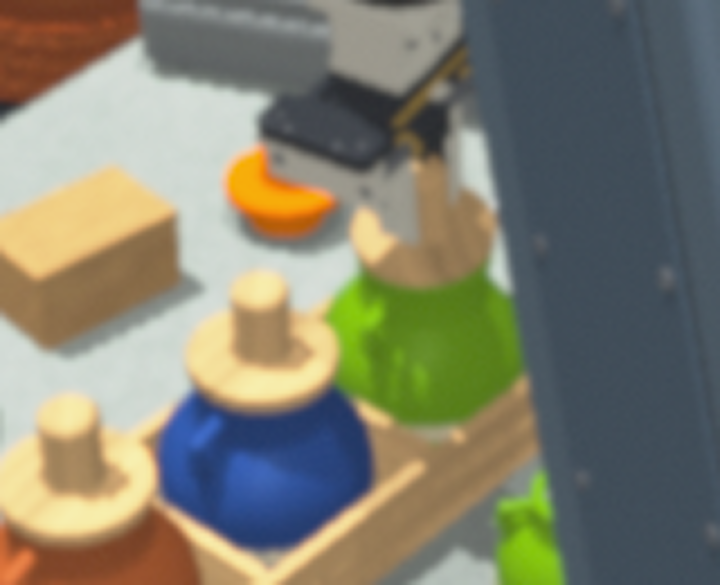

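```bash
python3 -m creep '[[0,0.0006,-0.004,0,0,0,-0.8],[0,0.0006,-0.004,0,0,0,-0.8],[0,0,0,0,0,0,-0.8],[0,0,0,0,0,0,-0.8]]' 50;  python3 -m creep '[[0,0.00268,0,0.0333,0,0,-0.8],[0,0.00268,0,0.0333,0,0,-0.8],[0,0.00268,0,0.0333,0,0,-0.8],[0,0.00268,0,0.0333,0,0,-0.8],[0,0,0,0,0,0,-0.8],[0,0,0,0,0,0,-0.8]]' 50; python3 - <<'E'
from station import arm
from h import *
st(arm)
E
```

```text
time_s: 8.25
ee_pos: [0.5142, -0.1867, 0.1595]
tcp_rot: [0.069, 0.997, 0.037, 0.002]
wrist_force: [-2.5, 5.3, -4.6]
width: 0.0312
time_s: 8.75
ee_pos: [0.5154, -0.1912, 0.1606]
tcp_rot: [0.001, 0.999, 0.037, 0.001]
wrist_force: [-0.6, -3.4, 0.8]
width: 0.0317
t 8.75 p [ 0.5154 -0.1912  0.1606] F [-0.6 -3.4  0.8] M [-0.65 -0.02  0.03] w 0.0317
[[ 0.997  0.074  0.002]
 [ 0.074 -0.997 -0.003]
 [ 0.002  0.003 -1.   ]]
```

```bash
python3 -m creep '[[0,0.00268,0,0.0333,0,0,-0.8],[0,0.00268,0,0.0333,0,0,-0.8],[0,0.00268,0,0.0333,0,0,-0.8],[0,0.00268,0,0.0333,0,0,-0.8],[0,0,0,0,0,0,-0.8],[0,0,0,0,0,0,-0.8]]' 50; python3 - <<'E'
from station import arm
from h import *
import cv2
st(arm)
p=arm.camera('wrist'); cv2.imwrite(f'pics/w10.png',p['image'][:,:,::-1])
p=arm.camera('side'); im=p['image'][:,:,::-1];cv2.imwrite('pics/s10.png',cv2.resize(im[160:290,260:420],None,fx=4.5,fy=4.5,interpolation=cv2.INTER_CUBIC))
E
```

```text
time_s: 9.25
ee_pos: [0.5154, -0.1944, 0.1601]
tcp_rot: [-0.068, 0.997, 0.037, -0.002]
wrist_force: [-2.8, -6.1, 0.9]
width: 0.0314
t 9.25 p [ 0.5154 -0.1944  0.1601] F [-2.8 -6.1  0.9] M [-1.26  0.32 -0.08] w 0.0314
[[ 0.997  0.074 -0.009]
 [ 0.075 -0.988  0.135]
 [ 0.001 -0.135 -0.991]]
```

View pics/w10.png

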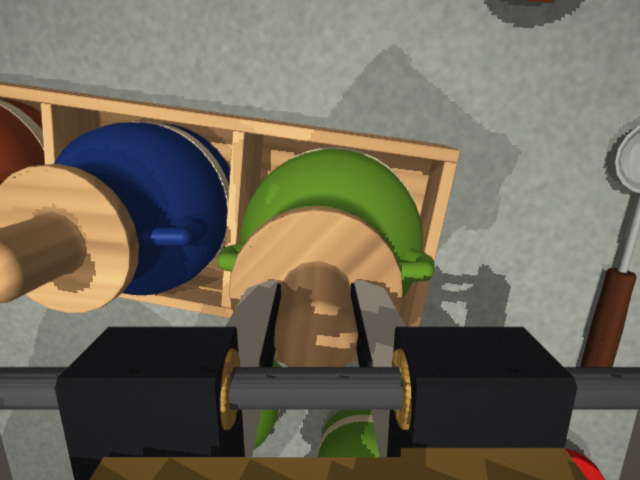

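View pics/s10.png

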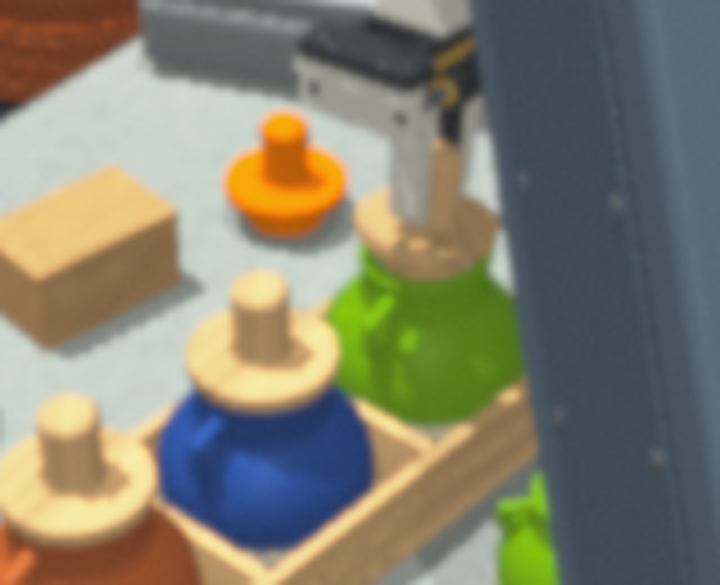

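Jar stands; stopper up about 11 mm. Continue: lift 2.5, roll to −8°.

```bash
python3 -m creep '[[0,-0.0006,-0.004,0,0,0,-0.8],[0,-0.0006,-0.004,0,0,0,-0.8],[0,0,0,0,0,0,-0.8],[0,0,0,0,0,0,-0.8]]' 50;  python3 -m creep '[[0,-0.00268,0,-0.0333,0,0,-0.8],[0,-0.00268,0,-0.0333,0,0,-0.8],[0,-0.00268,0,-0.0333,0,0,-0.8],[0,-0.00268,0,-0.0333,0,0,-0.8],[0,0,0,0,0,0,-0.8],[0,0,0,0,0,0,-0.8]]' 50;python3 -m creep '[[0,-0.00268,0,-0.0333,0,0,-0.8],[0,-0.00268,0,-0.0333,0,0,-0.8],[0,-0.00268,0,-0.0333,0,0,-0.8],[0,-0.00268,0,-0.0333,0,0,-0.8],[0,0,0,0,0,0,-0.8],[0,0,0,0,0,0,-0.8]]' 50; python3 - <<'E'
from station import arm
from h import *
import cv2
st(arm)
p=arm.camera('side'); im=p['image'][:,:,::-1];cv2.imwrite('pics/s11.png',cv2.resize(im[160:290,260:420],None,fx=4.5,fy=4.5,interpolation=cv2.INTER_CUBIC))
E
```

```text
time_s: 9.68
ee_pos: [0.5148, -0.1928, 0.1622]
tcp_rot: [-0.07, 0.997, 0.038, -0.003]
wrist_force: [-2.4, -1.7, -2.5]
width: 0.0311
time_s: 10.18
ee_pos: [0.515, -0.1892, 0.1628]
tcp_rot: [-0.001, 0.999, 0.038, 0.0]
wrist_force: [-1.1, 4.4, 1.6]
width: 0.0312
time_s: 10.68
ee_pos: [0.5143, -0.1854, 0.1619]
tcp_rot: [0.068, 0.997, 0.037, 0.002]
wrist_force: [-0.4, 8.0, -1.2]
width: 0.0317
t 10.68 p [ 0.5143 -0.1854  0.1619] F [-0.4  8.  -1.2] M [ 1.8   0.36 -0.07] w 0.0317
[[ 0.997  0.074  0.009]
 [ 0.075 -0.988 -0.135]
 [-0.001  0.136 -0.991]]
```

View pics/s11.png

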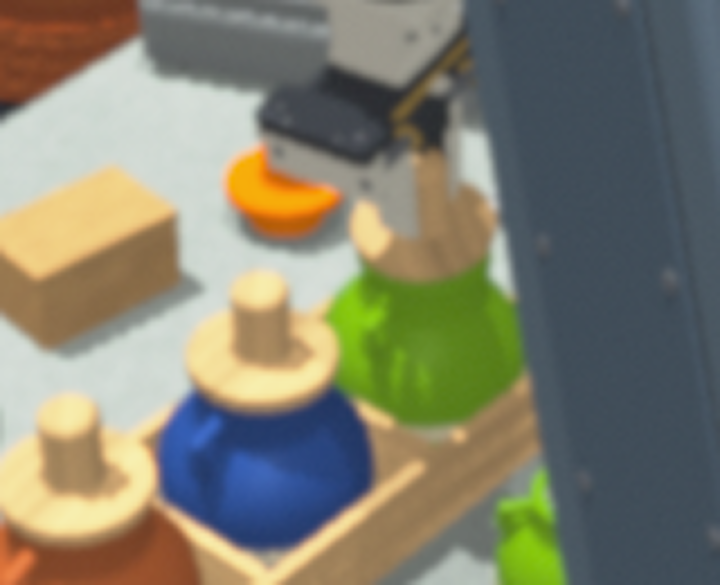

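```bash
python3 -m creep '[[0,0.0006,-0.004,0,0,0,-0.8],[0,0.0006,-0.004,0,0,0,-0.8],[0,0,0,0,0,0,-0.8],[0,0,0,0,0,0,-0.8]]' 50;  python3 -m creep '[[0,0.00268,0,0.0333,0,0,-0.8],[0,0.00268,0,0.0333,0,0,-0.8],[0,0.00268,0,0.0333,0,0,-0.8],[0,0.00268,0,0.0333,0,0,-0.8],[0,0,0,0,0,0,-0.8],[0,0,0,0,0,0,-0.8]]' 50; python3 -m creep '[[0,0.00268,0,0.0333,0,0,-0.8],[0,0.00268,0,0.0333,0,0,-0.8],[0,0.00268,0,0.0333,0,0,-0.8],[0,0.00268,0,0.0333,0,0,-0.8],[0,0,0,0,0,0,-0.8],[0,0,0,0,0,0,-0.8]]' 50; python3 - <<'E'
from station import arm
from h import *
import cv2
st(arm)
p=arm.camera('side'); im=p['image'][:,:,::-1];cv2.imwrite('pics/s12.png',cv2.resize(im[160:290,260:420],None,fx=4.5,fy=4.5,interpolation=cv2.INTER_CUBIC))
p=arm.camera('wrist'); cv2.imwrite(f'pics/w12.png',p['image'][:,:,::-1])
E
```

```text
time_s: 11.07
ee_pos: [0.5145, -0.1864, 0.1647]
tcp_rot: [0.069, 0.997, 0.037, 0.002]
wrist_force: [-2.5, 6.0, -1.9]
width: 0.0311
time_s: 11.57
ee_pos: [0.5151, -0.1901, 0.167]
tcp_rot: [-0.001, 0.999, 0.037, 0.001]
wrist_force: [-6.9, 8.6, 17.8]
width: 0.0314
time_s: 12.07
ee_pos: [0.5152, -0.1934, 0.1659]
tcp_rot: [-0.07, 0.997, 0.037, -0.002]
wrist_force: [-4.3, 4.7, 7.2]
width: 0.0314
t 12.07 p [ 0.5152 -0.1934  0.1659] F [-4.3  4.7  7.2] M [1.31 0.89 0.17] w 0.0314
[[ 0.997  0.074 -0.01 ]
 [ 0.074 -0.987  0.14 ]
 [ 0.    -0.141 -0.99 ]]
```

View pics/s12.png

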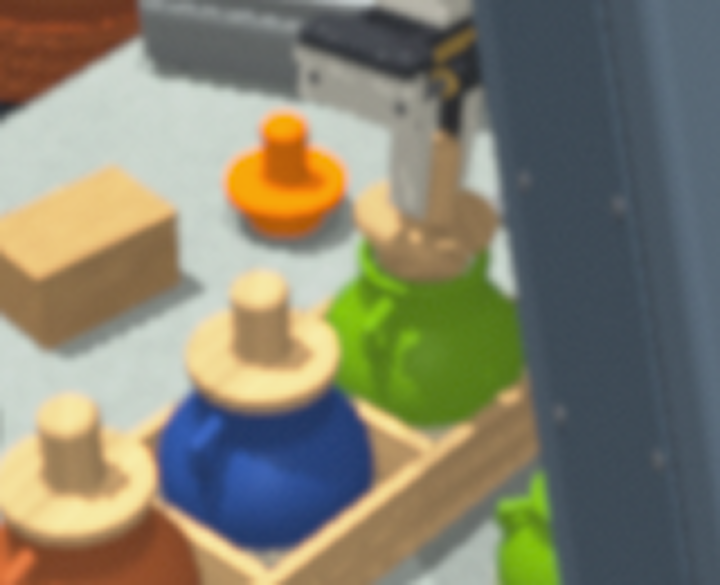

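View pics/w12.png

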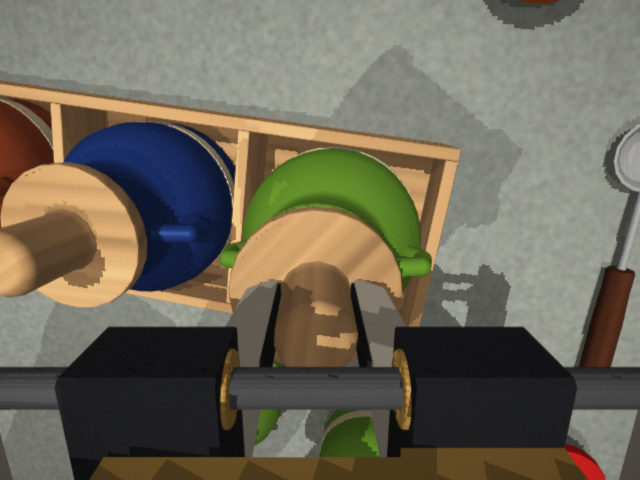

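Up about 16.5 mm and the lip is pushing up, so it looks nearly free. Lift a bit more in the lean, then level while rising.

```bash
python3 -m creep '[[0,-0.0006,-0.004,0,0,0,-0.8],[0,-0.0006,-0.004,0,0,0,-0.8],[0,-0.0003,-0.002,0,0,0,-0.8],[0,0,0,0,0,0,-0.8],[0,0,0,0,0,0,-0.8]]' 50;  python3 -m creep '[[0,-0.00268,-0.003,-0.0333,0,0,-0.8],[0,-0.00268,-0.003,-0.0333,0,0,-0.8],[0,-0.00268,-0.003,-0.0333,0,0,-0.8],[0,-0.00268,-0.003,-0.0333,0,0,-0.8],[0,0,0,0,0,0,-0.8],[0,0,0,0,0,0,-0.8]]' 50; python3 - <<'E'
from station import arm
from h import *
import cv2
st(arm)
E
```

```text
time_s: 12.58
ee_pos: [0.5152, -0.1934, 0.1681]
tcp_rot: [-0.069, 0.997, 0.037, -0.002]
wrist_force: [-4.5, 1.7, 2.5]
width: 0.0315
time_s: 13.08
ee_pos: [0.5155, -0.1903, 0.172]
tcp_rot: [-0.0, 0.999, 0.038, 0.001]
wrist_force: [-1.1, -0.4, -1.3]
width: 0.0317
t 13.08 p [ 0.5155 -0.1903  0.172 ] F [-1.1 -0.4 -1.3] M [ 0.02  0.04 -0.05] w 0.0317
[[ 0.997  0.076  0.001]
 [ 0.076 -0.997  0.   ]
 [ 0.001 -0.    -1.   ]]
```

Free: force is about the lid's weight alone. Raise 12.5 mm.

```bash
python3 -m creep '[[0,0,-0.01,0,0,0,-0.8],[0,0,-0.012,0,0,0,-0.8],[0,0,-0.012,0,0,0,-0.8],[0,0,-0.008,0,0,0,-0.8],[0,0,0,0,0,0,-0.8],[0,0,0,0,0,0,-0.8],[0,0,0,0,0,0,-0.8]]' 50; python3 - <<'E'
from station import arm
from h import *
import cv2
st(arm)
for n in ('side','top','wrist'):
    p=arm.camera(n); im=p['image'][:,:,::-1]
    for q in ('green_jar','lid_knob','jar_mouth','lid_foot','lid','blue_jar'):
        print(n,q,[(round(d['score'],2),[round(float(v),4) for v in d['point']]) for d in arm.place_of(p,q)])
    if n=='side':cv2.imwrite('pics/s13.png',cv2.resize(im[160:290,260:420],None,fx=4.5,fy=4.5,interpolation=cv2.INTER_CUBIC))
    else: cv2.imwrite(f'pics/{n}13.png',im)
E
```

```text
time_s: 13.67
ee_pos: [0.5148, -0.1903, 0.1842]
tcp_rot: [-0.0, 0.999, 0.038, -0.0]
wrist_force: [-0.9, 0.1, -0.6]
width: 0.0313
t 13.67 p [ 0.5148 -0.1903  0.1842] F [-0.9  0.1 -0.6] M [-0.03  0.03 -0.01] w 0.0313
[[ 0.997  0.075 -0.   ]
 [ 0.075 -0.997  0.   ]
 [-0.    -0.    -1.   ]]
side green_jar [(0.77, [0.3499, -0.1138, 0.0003]), (0.64, [0.5162, -0.1883, 0.0065])]
side lid_knob [(0.84, [0.7107, -0.3012, 0.054])]
side jar_mouth [(0.68, [0.349, -0.1112, 0.0857])]
side lid_foot [(0.89, [0.7081, -0.3053, 0.0019]), (0.57, [0.5157, -0.1902, 0.1396])]
side lid [(0.95, [0.5125, -0.1893, 0.1368]), (0.83, [0.7119, -0.3016, -0.0007])]
side blue_jar [(0.73, [0.5199, -0.0517, 0.0068]), (0.56, [0.5139, -0.1875, 0.0081])]
top green_jar [(0.93, [0.3007, -0.2359, -0.0055])]
top lid_knob [(0.78, [0.3082, -0.3939, 0.0541]), (0.56, [0.7144, -0.3024, 0.0553])]
top jar_mouth [(0.97, [0.3083, -0.2392, 0.0868]), (0.35, [0.7717, 0.0399, -0.0015])]
top lid_foot [(0.84, [0.3076, -0.3962, -0.003]), (0.58, [0.7132, -0.3043, -0.0016])]
top lid [(0.61, [0.7116, -0.3025, -0.0008]), (0.61, [0.308, -0.3901, 0.001])]
top blue_jar [(0.91, [0.5161, -0.0532, 0.0052])]
wrist green_jar [(0.76, [0.3007, -0.2358, 0.0045]), (0.72, [0.5125, -0.1885, 0.0128])]
wrist lid_knob [(0.73, [0.513, -0.1872, 0.1957])]
wrist jar_mouth []
wrist lid_foot []
wrist lid [(0.71, [0.5111, -0.1865, 0.1378])]
wrist blue_jar [(0.55, [0.5193, -0.0509, 0.0069])]
```

View pics/s13.png

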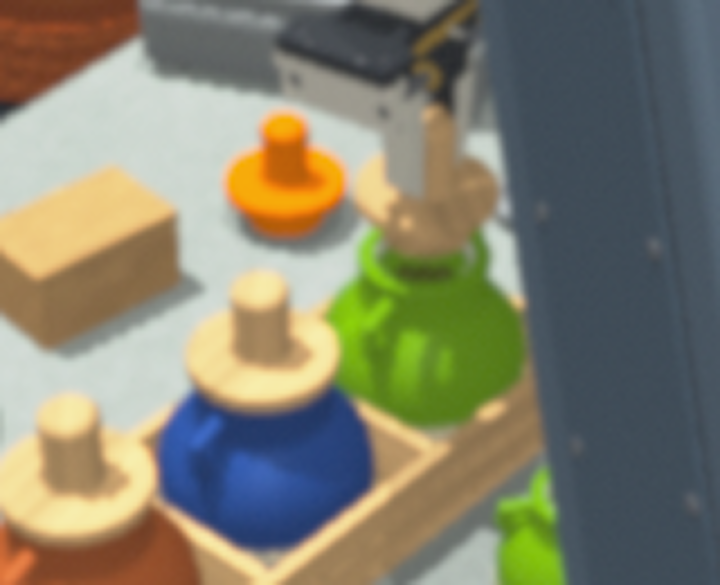

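View pics/wrist13.png

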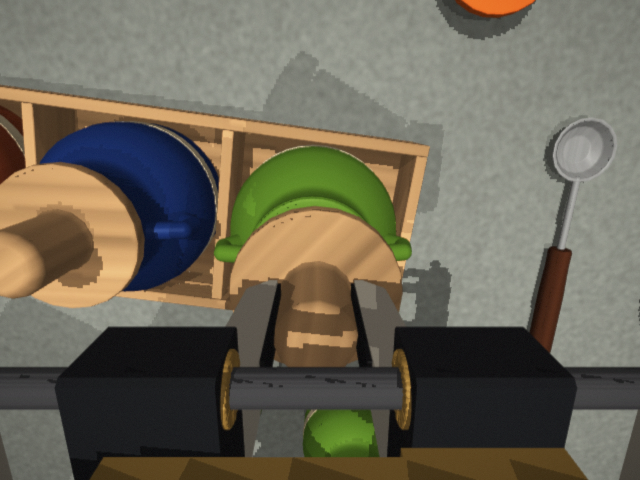

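View pics/top13.png

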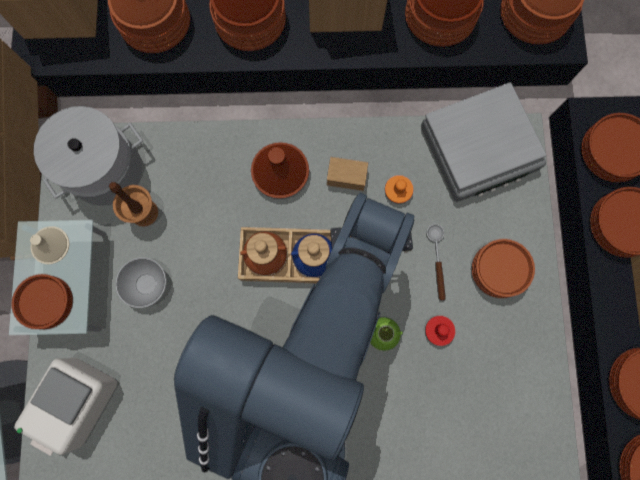

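Side view: the dark mouth is visible under the level plug, and the jar sits in its compartment. The networks put the foot at z≈0.138 against the rim's 0.126, so about 12 mm clear and centred. The flange is in the same place in the wrist view as when gripped. Handing in.

```bash
python3 -c "
from station import arm
print(arm.close_job())"
```

```text
the job is handed in; nothing more can be done
None
```

The stopper of the green jar came free, and I handed the job in with it held level over the mouth, about 12 mm clear of the rim. It took about 14 s of the 67 s allowed. The hand-in gave no verdict.

- **What I did:** I gripped the knob with the fingers along the line of the ears. I rocked the stopper through five leans of about 8°, alternating between the ears, and lifted about 2.5 mm on each. It came free once it was about 16 mm up. I then levelled it and raised it a little more. Forces at the wrist stayed low: lifting pulls read 5 N or less, and the highest reading was about 18 N upward from the seal near the end.
- **Last checks:** The tool was level to within the reading, the grip held at 31 mm, and the force was only about the stopper's own weight. The networks put the plug's lower end at z ≈ 0.137–0.140 m against a rim at about 0.126 m. They put the jar at about (0.515, −0.188, 0.007–0.013), upright in its compartment. The other pots and goods look unmoved in the final images.
- **Disagreements:** The networks' position for the held stopper varied by about 4 mm sideways between cameras, and the top camera's view of the jar was hidden by the arm. During the approach I turned the gripper slightly the wrong way and corrected it before gripping.

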